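# Three clicks on the barometer carriage

### The job

On the brass carriage that sits on the slide rail, turn the click-stop index knob exactly three clicks clockwise (seen from above) from where it now stands, then let go and leave it resting in its click. Leave the look-alike knob on the separate dark block alone, and do not disturb the cistern, the glass bulb in its cup or the vernier slider.

Things in the scene. Friction and masses are not known exactly. Their poses are not given: they have to be found in the camera images.
- index_knob (a joint): angle of the index knob on the carriage, rad, growing clockwise seen from above. It clicks every 24 degrees (0.419 rad, at whole multiples of 0.419): three clicks are 72 degrees (1.257 rad). It starts at rest in the click at -0.419, 0 or 0.419. Turning over a click takes up to about 0.13 N m; let go between clicks it springs into the nearer one. No end stop at three clicks.
- index_grip (a point): grip point of the index knob: on its upright turning axis, 26 mm above the carriage's top (80 mm above the bench), 8 mm below the knob's top. The knob is an upright brass bar 44 mm long along this point's x, 12 mm wide along y, standing 29 mm above a dark round skirt 44 mm across, 5 mm thick. A small dark dot on top marks its +x end. z is up. Turns with the knob.
- index_nose (a point): the marked end of the index knob's bar, 22 mm out from its axis along the bar, at grip height; it turns with the knob.
- clamp_knob (a joint): angle of the look-alike knob (same shape and size as the index knob) on a separate dark steel block 75 mm square with its top 40 mm above the bench, off the rail, beyond it as seen from the robot; not to be turned. It does not click.
- cistern: loose mahogany barometer cistern, round, 72 mm in diameter, 100 mm high, standing on the bench beyond the rail; origin at the centre of its underside. Bystander.
- bulb_cup: loose glass bulb in a pewter cup, 68 mm in diameter, 90 mm high, on the robot's side of the rail; origin at the centre of its underside. Bystander.
- vernier: loose silver-plated vernier slider, a flat bar 30 by 80 mm, 22 mm high with its thumb block, on the robot's side of the rail; origin at the centre of its underside. Bystander.
- clamp_nose (a point): the marked end of the look-alike knob's bar, 22 mm out from its axis, 26 mm above its block's top; it turns with that knob.
- carriage: the brass carriage that carries the index knob at the middle of its top: a block 66 mm by 90 mm (along the rail, its y), clamped fast on a brass rail 40 mm wide and 500 mm long; origin at the centre of its underside, on the rail's top; its top is 30 mm above that, 54 mm above the bench.

How it is judged:
At the end, for the whole second after the job is handed in: The index knob rests 72 degrees (three clicks), give or take 10 degrees, clockwise of where it started (its marked end 22.6 to 28.9 mm from its starting place and the joint above 0.62 rad), not turning; the clamp knob and the bystanders have not been disturbed (distance of index_nose from where it was at the start of the episode between 0.0226 and 0.0289 m and value of joint index_knob above 0.62 rad and velocity of joint index_knob between -0.1 and 0.1 rad/s); the robot touches nothing.
It fails at once if the look-alike clamp knob is turned (its marked end moves more than 4 mm, about 10 degrees) (distance of clamp_nose from where it was at the start of the episode above 0.004 m).
It fails at once if the cistern is moved more than 15 mm (distance of cistern from where it was at the start of the episode above 0.015 m).
It fails at once if the glass bulb in its cup is moved more than 15 mm (distance of bulb_cup from where it was at the start of the episode above 0.015 m).
It fails at once if the vernier slider is moved more than 15 mm (distance of vernier from where it was at the start of the episode above 0.015 m).
It also fails if it takes over 35 s, if anything falls off the work surface, if the arm or the gripper's body presses on something with over 40 N, if the wrist force passes 120 N, or if a joint passes its speed limit or range.

### The arm

A 6-joint arm with a two-finger parallel gripper is mounted at the origin on the work surface. World frame = base frame: x ahead of the robot, y to its left, z up, the work surface at z = 0. Lengths are in m, angles in rad, forces in N, time in s.
With the tool pointing down it reaches from about 0.275 to 0.875 m from the base axis. Payload 12.5 kg.
Tool frame: the origin (TCP) lies at the centre of the arm's flange, where the gripper is bolted on; the fingertips stand 173 mm ahead of it and the grasp point (between the pads) lies 155 mm ahead of it; z points along the fingers, y is the line along which they close (so a half turn about z gives the same grasp; the last joint's range is limited). The gripper opens to 85 mm and grips with 20 to 120 N. Pads are 22 mm wide; open, the fingers measure 114 mm over their backs; the gripper's body (76 mm by 85 mm) begins 54 mm behind the grasp point. The pads swing forward as they close: fully open they stand 13 mm farther back than shut.
Start: joints at [-1.239, 0.351, 1.652, -0, 1.139, -0.085], TCP at [0.223, -0.503, 0.405] pointing down, gripper open.
Joint ranges: [-2.75, 2.75], [-0.79, 2.1], [0.01, 2.65], [-1.57, 4.71], [0.07, 3.14], [-2.87, 2.87]. Speed limits (rad/s): [2.22, 2.22, 2.79, 3.14, 3.14, 3.14].

### API

Orientations are given as a rotation vector (axis times angle).
In Python, from plant import * gives the robot as it stands.
- The arm moves only by the tool send_rows, never from a script. Its argument "steps" is a list of rows, each an object with "xyz": the shift along the tool's x, y, z in cm, a list of three; "roll": the turn about the tool's z in rad; "hand": the finger opening in cm, from 0 to 8.54. A call has 1 to 8 rows; each row is the pose to reach, as a shift and turn from the pose commanded when the call began, along the tool's axes at that moment; what a row does not reach only later rows make up. A row lasts 1/12 s, in which the tool goes at most 41.7 mm and 7.16 degrees, less where a joint would pass 70% of its speed; a pose out of reach is approached as far as the arm can. A call with a gripper value outside its range is refused whole. The fingers move at their own pace and stop on an object; "force" is the grip in N (left out, the last holds). Time passes only in rows, so rows that repeat a pose let the fingers close. It gives the time, the measured TCP pose, the force, the opening and the grip force at its end, in the units of the state.
- get_obs(): the state, without advancing time (a new reading comes with each control period).
- read_camera(name): name is "scene" or "top"; returns (picture, depth): 400x640x3 uint8, red, green, blue; 400x640 float32, m along the optical axis (not along the pixel's ray), 0 where there is no reading.
- get_calibration(name): a dict with "K" (3x3 intrinsics, pixels), "pose" (4x4, takes a point from camera to world coordinates). Camera axes: x right, y down, z forward; pixel columns grow to the right and rows downward; lengths in m; the calibration is good to about 2 mm. A picture is of the moment at which its call begins. get_calibration takes no time and is no camera call.
- finish_job(): hands the job in; it is judged then, once.
Trained networks look in the newest picture that a camera, given by its name, has taken for a name from the list of things; names that differ only in an ending like _2 or _b are one class to them, and where a whole thing is asked for, a point or a joint stands for the part that bears it (a point fixed in the world has none). Each returns a list of dicts, best first, with "p" (0 to 1); they miss things now and then, are a little off and sometimes report something else, mostly with a low value. They report only what shows in the picture. A call takes as long as a camera call.
- look_for(thing, camera): "point" ([x, y, z] in m, in world coordinates, good to about 4 mm: the middle of the surface that is visible of it).
- masks_of(thing, camera): "pixels" (400x640 bool, what is visible of it).
The state is a dict: "time": time; "qpos": joint angles; "joint_vel": joint speeds; "joint_efforts": joint torques, N m; "ee_pos": TCP position; "tool_rot": TCP orientation; "force": force on the tool from outside, world axes, zero at the start; "torque": the same for the moment, N m; "grip_width": opening from 0.0 (shut) to 1.0 (fully open); "grasp_force": force on a finger pad.
Only numpy, scipy, OpenCV 4.12 (cv2) and the standard library are available. Lean on these libraries where they do the work, as an engineer would, in place of code of your own. Each camera call takes 0.05 s, during which the arm holds its last target. There are 200 camera calls.

## Working session

There is one attempt and no reset: what is moved stays moved. The work goes in short steps, Python scripts to look and compute and a tool call to move; the robot and the scene stay as the last step left them, time stands still between calls to the robot, and variables do not carry over. Pictures are saved under pics/ and viewed, at most 10 in all, crops included, and the job is handed in when it is done.

Besides the shell and the picture viewer there is one more tool, called as a command line: name --argument value ..., lists and objects as JSON in quotes. send_rows: Moves the arm, as the interface text tells. Its arguments: {"type":"object","properties":{"steps":{"type":"array","items":{"type":"object","properties":{"xyz":{"type":"array","items":{"type":"number"}},"roll":{"type":"number"},"hand":{"type":"number"}}}},"force":{"type":"number"}},"required":["steps"]}

```bash
mkdir -p pics
python3 - <<'E'
from plant import *
import cv2,numpy as np
o=get_obs();print(o['time'],o['ee_pos'],o['tool_rot'],o['grip_width'])
for c in ['top','scene']:
    im,d=read_camera(c);cv2.imwrite(f'pics/{c}0.png',im[:,:,::-1]);np.save(f'pics/{c}_d.npy',d)
    for t in ['index_grip','index_nose','clamp_nose','carriage','cistern','bulb_cup','vernier']:
        print(c,t,[(np.round(r['point'],3).tolist(),round(r['p'],2)) for r in look_for(t,c)[:3]])
E
```

```text
0.0 [ 0.22264897 -0.5027838   0.40413827] [-3.07245822e+00 -6.49790104e-01  2.29911980e-04] 1.0019137195793608
top index_grip [([0.483, -0.113, 0.059], 0.65)]
top index_nose [([0.482, -0.12, 0.057], 0.8)]
top clamp_nose [([0.746, -0.178, 0.043], 0.81), ([0.485, -0.115, 0.051], 0.37)]
top carriage [([0.489, -0.116, 0.052], 0.76)]
top cistern [([0.727, 0.209, 0.075], 0.73)]
top bulb_cup [([0.322, -0.198, 0.057], 0.94), ([0.485, -0.117, 0.06], 0.66), ([0.728, 0.208, 0.075], 0.5)]
top vernier [([0.487, -0.114, 0.052], 0.58), ([0.337, 0.221, 0.005], 0.56), ([0.486, -0.115, 0.062], 0.17)]
scene index_grip [([0.491, -0.124, 0.07], 0.66)]
scene index_nose [([0.493, -0.122, 0.066], 0.86)]
scene clamp_nose [([0.743, -0.193, 0.054], 0.77)]
scene carriage [([0.504, -0.128, 0.055], 0.62), ([0.742, -0.195, 0.049], 0.4)]
scene cistern [([0.752, 0.194, 0.065], 0.91), ([0.503, -0.127, 0.054], 0.62)]
scene bulb_cup [([0.332, -0.203, 0.048], 0.94), ([0.748, -0.194, 0.048], 0.23)]
scene vernier [([0.342, 0.211, 0.009], 0.78)]
```

View pics/top0.png

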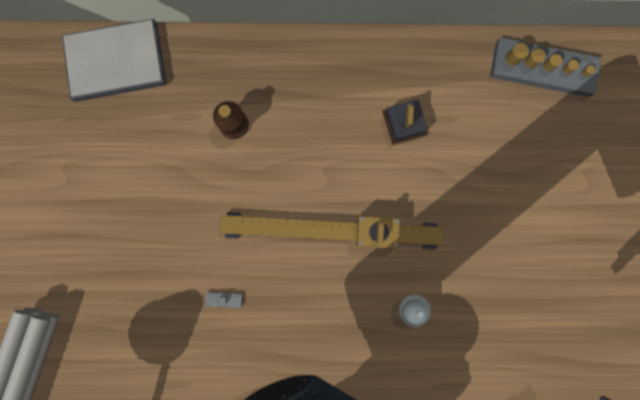

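View pics/scene0.png

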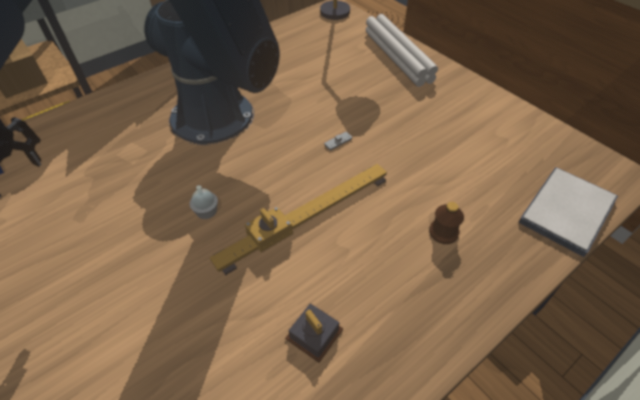

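The top view shows the carriage at about (379,231), with the bar on its dark skirt roughly along image-vertical (world x). The look-alike is at (407,120), the bulb at (415,311), the cistern at (231,119) and the vernier at (225,299). Next I'll zoom in and measure the bar.

```bash
cat > h.py <<'E'
from plant import *
import cv2,numpy as np
def plane(c,uv,z):
    k=get_calibration(c);K=np.array(k['K']);T=np.array(k['pose'])
    uv=np.atleast_2d(uv);r=np.c_[uv,np.ones(len(uv))]@np.linalg.inv(K).T@T[:3,:3].T
    return T[:3,3]+r*((z-T[2,3])/r[:,2])[:,None]
def cloud(c,d):
    k=get_calibration(c);K=np.array(k['K']);T=np.array(k['pose'])
    v,u=np.mgrid[:400,:640];P=np.stack([u,v,np.ones_like(u)],-1)@np.linalg.inv(K).T*d[...,None]
    return P@T[:3,:3].T+T[:3,3]
E
python3 - <<'E'
from h import *
ims=[]
for c,(u0,v0) in {'top':(350,205),'scene':(240,195)}.items():
    im=cv2.imread(f'pics/{c}0.png');d=np.load(f'pics/{c}_d.npy');P=cloud(c,d)
    ims.append(cv2.resize(im[v0:v0+55,u0:u0+55],(396,500) if 0 else (396,396),interpolation=cv2.INTER_CUBIC))
    print(c,get_calibration(c)['pose'][:,3] if hasattr(get_calibration(c)['pose'],'shape') else '')
    W=P[v0:v0+55,u0:u0+55].reshape(-1,3)
    m=(W[:,2]>.075)&(W[:,2]<.1)
    Q=W[m];print(len(Q),Q.mean(0),Q.min(0),Q.max(0))
    if len(Q)>4:
        print(cv2.minAreaRect(Q[:,:2].astype(np.float32)*1000)); w,V=np.linalg.eigh(np.cov(Q[:,:2].T));print(w,V[:,1])
    m=(W[:,2]>.045)&(W[:,2]<.1);Q=W[m];print('carriage',len(Q),cv2.minAreaRect(Q[:,:2].astype(np.float32)*1000))
cv2.imwrite('pics/zoom.png',np.hstack(ims))
E
```

```text
top [0.45467113 0.00742998 0.98209021 1.        ]
130 [ 0.48492086 -0.11768555  0.08660556] [ 0.4645606  -0.12395265  0.07581367] [ 0.50676444 -0.11157461  0.09189105]
((485.53265380859375, -118.09595489501953), (12.01026439666748, 42.156436920166016), 87.89851379394531)
[1.35366363e-05 1.60730331e-04] [-0.99934379  0.03622126]
carriage 1265 ((486.0263366699219, -118.49219512939453), (90.40697479248047, 65.86859893798828), 87.57054138183594)
scene [ 1.05764453 -0.41072083  0.87919162  1.        ]
108 [ 0.48954021 -0.12325578  0.08478872] [ 0.46416641 -0.12870557  0.0751881 ] [ 0.50871336 -0.11434334  0.09189938]
((486.4500732421875, -121.92244720458984), (12.353303909301758, 44.72303009033203), 85.76742553710938)
[1.29536096e-05 1.79096659e-04] [-0.99914936  0.04123792]
carriage 978 ((487.5382995605469, -122.09893798828125), (89.87422943115234, 67.62378692626953), 87.84934997558594)
```

View pics/zoom.png

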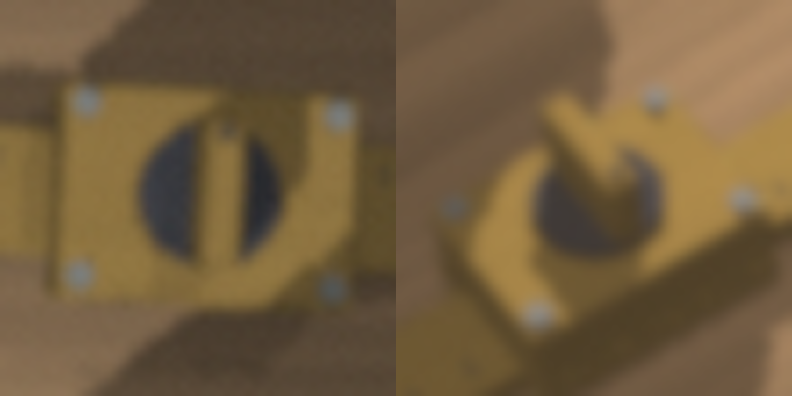

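The dot is on the far end, so the bar points along +x at a yaw of about -2.5°, aligned with the carriage (click 0). The axis is near (0.486,-0.119), and the top sits at 88 mm, as it should. I'll travel there at height and align the tool.

send_rows --steps '[{"xyz": [39.6, -24.4, 0], "roll": 0.46, "hand": 5}, {"xyz": [39.6, -24.4, 0], "roll": 0.46, "hand": 5}, {"xyz": [39.6, -24.4, 0], "roll": 0.46, "hand": 5}, {"xyz": [39.6, -24.4, 0], "roll": 0.46, "hand": 5}, {"xyz": [39.6, -24.4, 0], "roll": 0.46, "hand": 5}, {"xyz": [39.6, -24.4, 0], "roll": 0.46, "hand": 5}, {"xyz": [39.6, -24.4, 0], "roll": 0.46, "hand": 5}, {"xyz": [39.6, -24.4, 0], "roll": 0.46, "hand": 5}]' --force 40

```text
time: 1.47
ee_pos: [0.4083, -0.2318, 0.405]
tool_rot: [3.141, -0.068, 0.001]
force: [1.0, -0.5, 0.3]
grip_width: 0.583
grasp_force: 0.0
```

send_rows --steps '[{"xyz": [7.3, -11.5, 0], "roll": 0, "hand": 5}, {"xyz": [7.3, -11.5, 0], "roll": 0, "hand": 5}, {"xyz": [7.3, -11.5, 0], "roll": 0, "hand": 5}, {"xyz": [7.3, -11.5, 0], "roll": 0, "hand": 5}, {"xyz": [7.3, -11.5, 0], "roll": 0, "hand": 5}, {"xyz": [7.3, -11.5, 0], "roll": 0, "hand": 5}, {"xyz": [7.3, -11.5, 0], "roll": 0, "hand": 5}]'

```text
time: 2.05
ee_pos: [0.4851, -0.1228, 0.4046]
tool_rot: [3.141, -0.069, -0.001]
force: [-0.3, 0.4, -0.3]
grip_width: 0.586
grasp_force: 0.0
```

Run:
```python
from h import *
o=get_obs();print(o['time'],o['ee_pos'],o['tool_rot'],o['qpos'])
im,d=read_camera('scene')
cv2.imwrite('pics/s1.png',cv2.resize(im[100:300,150:400,::-1],None,fx=3,fy=3,interpolation=cv2.INTER_CUBIC))
```

```text
2.05 [ 0.48509013 -0.1227889   0.40463752] [ 3.14066883e+00 -6.88715128e-02 -5.54900698e-04] [-3.40930698e-01  2.60735763e-01  1.77692187e+00 -3.03444336e-04
  1.10421758e+00  1.27385300e+00]
```

View pics/s1.png

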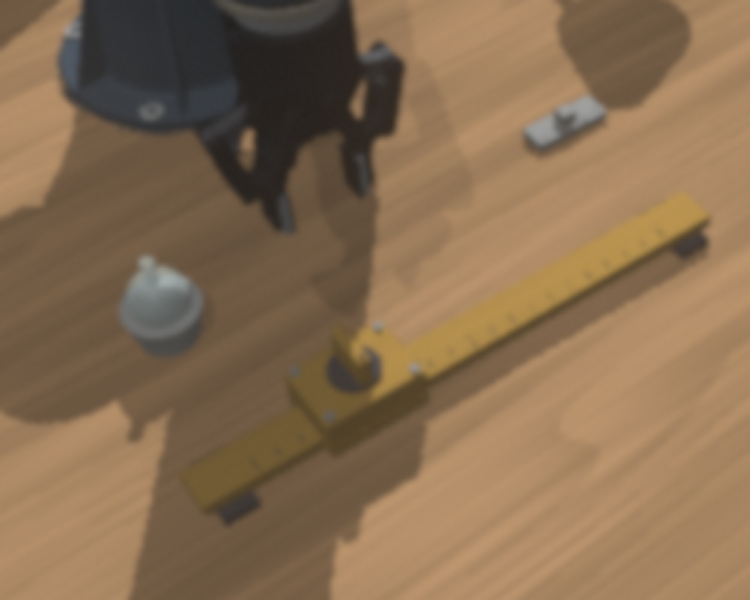

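The open gripper hangs squarely above the knob, its fingers either side of the bar, and nothing else is near. Going down.

send_rows --steps '[{"xyz": [0.1, -0.3, 3], "roll": 0, "hand": 5}, {"xyz": [0.1, -0.3, 6], "roll": 0, "hand": 5}, {"xyz": [0.1, -0.3, 9], "roll": 0, "hand": 5}, {"xyz": [0.1, -0.3, 11], "roll": 0, "hand": 5}, {"xyz": [0.1, -0.3, 11], "roll": 0, "hand": 5}, {"xyz": [0.1, -0.3, 11], "roll": 0, "hand": 5}]'

```text
time: 2.6
ee_pos: [0.4864, -0.1199, 0.2947]
tool_rot: [-3.14, 0.07, 0.002]
force: [-0.0, 0.2, 1.2]
grip_width: 0.59
grasp_force: 0.0
```

Run:
```python
from h import *
o=get_obs();print(o['time'],o['ee_pos'],o['tool_rot'],o['force'])
im,d=read_camera('scene')
cv2.imwrite('pics/s2.png',cv2.resize(im[150:280,190:340,::-1],None,fx=4.5,fy=4.5,interpolation=cv2.INTER_CUBIC))
```

```text
2.6 [ 0.48636646 -0.11992985  0.2947072 ] [-3.14040214e+00  7.01905795e-02  2.17526835e-03] [-0.04781869  0.18603811  1.23183039]
```

View pics/s2.png

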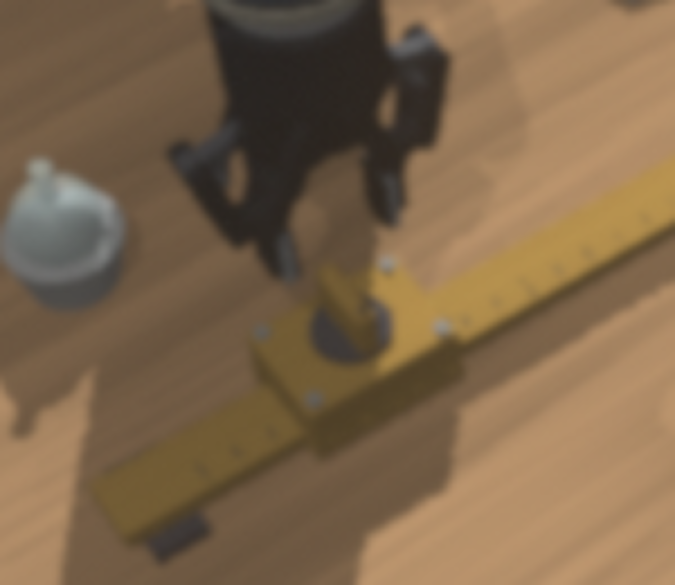

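The fingers are centred either side of the bar (about (340,295) in the crop) and clear of everything. Next I'll lower the last 5.5 cm and close.

send_rows --steps '[{"xyz": [0, 0, 2], "roll": 0, "hand": 5}, {"xyz": [0, 0, 4], "roll": 0, "hand": 5}, {"xyz": [0, 0, 5.4], "roll": 0, "hand": 5}, {"xyz": [0, 0, 5.4], "roll": 0, "hand": 3}, {"xyz": [0, 0, 5.4], "roll": 0, "hand": 1.8}, {"xyz": [0, 0, 5.4], "roll": 0, "hand": 0.6}, {"xyz": [0, 0, 5.4], "roll": 0, "hand": 0.6}, {"xyz": [0, 0, 5.4], "roll": 0, "hand": 0.6}]' --force 40

```text
time: 3.32
ee_pos: [0.4872, -0.119, 0.2426]
tool_rot: [3.14, -0.068, 0.004]
force: [-0.6, 4.1, 5.2]
grip_width: 0.127
grasp_force: 41.0
```

It grips the 12 mm bar with little side load. Turning clockwise (+roll).

send_rows --steps '[{"xyz": [0, 0, 0], "roll": 0.08, "hand": 0.6}, {"xyz": [0, 0, 0], "roll": 0.16, "hand": 0.6}, {"xyz": [0, 0, 0], "roll": 0.24, "hand": 0.6}, {"xyz": [0, 0, 0], "roll": 0.32, "hand": 0.6}, {"xyz": [0, 0, 0], "roll": 0.4, "hand": 0.6}, {"xyz": [0, 0, 0], "roll": 0.48, "hand": 0.6}, {"xyz": [0, 0, 0], "roll": 0.56, "hand": 0.6}, {"xyz": [0, 0, 0], "roll": 0.63, "hand": 0.6}]'

```text
time: 3.98
ee_pos: [0.4871, -0.1193, 0.2426]
tool_rot: [2.963, -1.043, 0.004]
force: [-1.9, -2.7, 6.5]
grip_width: 0.133
grasp_force: 41.0
```

send_rows --steps '[{"xyz": [0, 0, 0], "roll": 0.08, "hand": 0.6}, {"xyz": [0, 0, 0], "roll": 0.16, "hand": 0.6}, {"xyz": [0, 0, 0], "roll": 0.24, "hand": 0.6}, {"xyz": [0, 0, 0], "roll": 0.32, "hand": 0.6}, {"xyz": [0, 0, 0], "roll": 0.4, "hand": 0.6}, {"xyz": [0, 0, 0], "roll": 0.48, "hand": 0.6}, {"xyz": [0, 0, 0], "roll": 0.56, "hand": 0.6}, {"xyz": [0, 0, 0], "roll": 0.63, "hand": 0.6}]'

```text
time: 4.65
ee_pos: [0.4868, -0.1196, 0.2426]
tool_rot: [2.494, -1.91, 0.003]
force: [-6.0, -4.3, 8.3]
grip_width: 0.13
grasp_force: 41.4
```

send_rows --steps '[{"xyz": [0, 0, 0], "roll": 0, "hand": 0.6}, {"xyz": [0, 0, 0], "roll": 0, "hand": 0.6}, {"xyz": [0, 0, 0], "roll": 0, "hand": 0.6}]'

```text
time: 4.9
ee_pos: [0.4868, -0.1196, 0.2426]
tool_rot: [2.498, -1.905, 0.003]
force: [-6.8, -4.9, 9.0]
grip_width: 0.131
grasp_force: 41.4
```

The tool turned 72.2°. Now I'll release and rise.

send_rows --steps '[{"xyz": [0, 0, 0], "hand": 2}, {"xyz": [0, 0, 0], "hand": 3.5}, {"xyz": [0, 0, 0], "hand": 5}, {"xyz": [0, 0, 0], "hand": 5}, {"xyz": [0, 0, 0], "hand": 5}, {"xyz": [0, 0, -2], "hand": 5}, {"xyz": [0, 0, -5], "hand": 5}, {"xyz": [0, 0, -8], "hand": 5}]'

```text
invalid input at $.steps[0]: expected keys xyz, roll, hand
```

send_rows --steps '[{"xyz": [0, 0, -3], "roll": 0, "hand": 5}, {"xyz": [0, 0, -6], "roll": 0, "hand": 5}, {"xyz": [0, 0, -9], "roll": 0, "hand": 5}, {"xyz": [0, 0, -12], "roll": 0, "hand": 5}, {"xyz": [0, 0, -12], "roll": 0, "hand": 5}, {"xyz": [0, 0, -12], "roll": 0, "hand": 5}]'

```text
time: 5.4
ee_pos: [0.4868, -0.1191, 0.3633]
tool_rot: [-2.497, 1.904, -0.008]
force: [-0.6, -0.2, -0.3]
grip_width: 0.587
grasp_force: 0.0
```

Run:
```python
from h import *
o=get_obs();print(o['time'],o['ee_pos'],o['force'])
im,d=read_camera('scene');P=cloud('scene',d)
W=P[195:250,240:295].reshape(-1,3);Q=W[(W[:,2]>.075)&(W[:,2]<.1)]
w,V=np.linalg.eigh(np.cov(Q[:,:2].T));print(len(Q),Q.mean(0),w,V[:,1],np.degrees(np.arctan2(V[1,1],V[0,1])),cv2.minAreaRect(Q[:,:2].astype(np.float32)*1000))
for t in ['clamp_nose','cistern','bulb_cup','vernier']:
    print(t,[(np.round(r['point'],3).tolist(),round(r['p'],2)) for r in look_for(t,'scene')[:1]])
cv2.imwrite('pics/s3.png',cv2.resize(im[150:280,190:340,::-1],None,fx=4.5,fy=4.5,interpolation=cv2.INTER_CUBIC))
```

```text
5.4 [ 0.48683447 -0.11910517  0.36333428] [-0.63583531 -0.18509901 -0.27179235]
124 [ 0.48925727 -0.12321285  0.08478075] [1.26192681e-05 1.60952132e-04] [-0.26599208  0.96397521] 105.42591049317667 ((487.0799560546875, -122.58868408203125), (13.135050773620605, 43.043426513671875), 15.694921493530273)
clamp_nose [([0.744, -0.194, 0.051], 0.65)]
cistern [([0.752, 0.196, 0.062], 0.66)]
bulb_cup [([0.331, -0.203, 0.045], 0.69)]
vernier [([0.34, 0.214, 0.009], 0.68)]
```

View pics/s3.png

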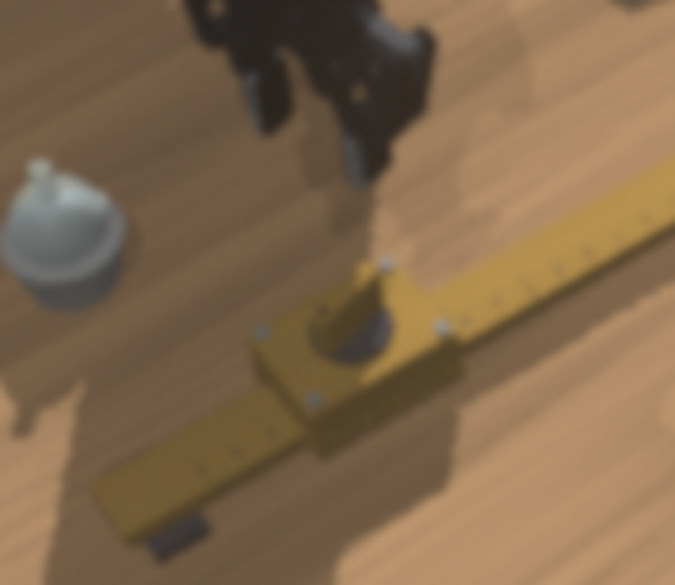

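The release call was refused because it left out "roll", so the fingers opened while the tool was already rising. The result still holds: the bar now lies at -74.6° against -2.4° at the start, which is 72.2° clockwise. The dot is on the -y end (about (322,308) in the crop), the bystanders are unmoved and the gripper is clear.

```bash
python3 -c "
from plant import *
print(finish_job())"
```

```text
the job is handed in; nothing more can be done
None
```

I turned the index knob three clicks clockwise (72.2° measured), let go and handed the job in with the gripper clear and the look-alike knob, cistern, bulb and vernier where they were; my separate release move was refused, so the fingers opened while lifting off, and the judge returned no verdict.

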